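Snap the screwdriver into the organiser's spring clips

ROBOT

A 7-joint arm with a two-finger parallel gripper is mounted at the origin on the work surface. World frame = base frame: x ahead of the robot, y to its left, z up, the work surface at z = 0. Lengths are in mm, angles in rad, forces in N, time in s.
With the tool pointing down it reaches from about 375 to 925 mm from the base axis. Payload 3.1 kg.
Tool frame: the origin (TCP) lies between the finger pads; the fingertips stand 8 mm ahead of it and the grasp point (between the pads) lies 11 mm behind it; z points along the fingers, y is the line along which they close (so a half turn about z gives the same grasp; the last joint's range is limited). The gripper opens to 85 mm and grips with 20 to 120 N. Pads are 22 mm wide; open, the fingers measure 114 mm over their backs; the gripper's body (76 mm by 85 mm) begins 54 mm behind the grasp point. The pads swing forward as they close: fully open they stand 13 mm farther back than shut.
Start: joints at [-1.447, 0.383, 0.044, 1.598, -0.018, 1.161, -0.05], TCP at [142.968, 634.085, 239.269] pointing down, gripper open.
Joint ranges: [-2.61, 2.61], [-0.41, 2.15], [-1.48, 1.57], [0, 2.5], [-1.57, 4.71], [0.05, 1.97], [-2.85, 2.85]. Speed limits (rad/s): [2.79, 2.79, 3.14, 3.14, 3.14, 3.14, 3.14].

INTERFACE

Orientations are given as a unit quaternion [x, y, z, w].
In Python, from bench import ctrl gives the robot as it stands. The module is installed in compiled form; this text tells all that it offers. Calls block until the motion is done:
- ctrl.reach(position, orientation): joint-space move of the TCP to a pose.
- ctrl.movel(position, rotation=None, speed=150, guard=None): straight line of the TCP; rotation=None keeps the orientation; speed is the mean speed in mm/s. With guard (N) it stops when the force on the tool has changed by that much, and returns True; else False.
- ctrl.set_joints(angles): joint-space move.
- ctrl.move_gripper(opening, newtons=None): finger opening in mm; newtons is the grip in N (None keeps the last); returns when the fingers have stopped.
- ctrl.hold(seconds).
- ctrl.ik(position, orientation): joint angles nearest the present ones, or None.
- ctrl.snapshot(name): name is "scene" or "side" or "wrist"; returns a dict with "pixels" (480x640x3 uint8, blue, green, red), "camera_matrix" (3x3 intrinsics, pixels), "T" (4x4, takes a point from camera to world coordinates); the wrist camera has in their place "mount" (4x4, takes a point from camera to tool coordinates, whose origin is the TCP and whose axes are the flange's). Camera axes: x right, y down, z forward; pixel columns grow to the right and rows downward; lengths in mm; the calibration is good to about 2 mm. A picture is of the moment at which its call begins: read the wrist's pose just before it. There is no depth.
A pose or a line that the arm cannot do raises ctrl.IKError and nothing moves.
- ctrl.hand_in(): hands the job in; it is judged then, once.
Readings, each from a call of its own:
- ctrl.get_t(): time.
- ctrl.get_joint_pos(): joint angles.
- ctrl.get_joint_velocities(): joint speeds.
- ctrl.get_joint_efforts(): joint torques, N m.
- ctrl.get_ee_pos(): TCP position.
- ctrl.get_eef_rot(): TCP orientation.
- ctrl.get_ft_force(): force on the tool from outside, world axes, zero at the start.
- ctrl.get_moment(): the same for the moment, N m.
- ctrl.get_width(): finger opening in mm.
- ctrl.get_grip_force(): force on a finger pad.
Only numpy, scipy, OpenCV 4.12 (cv2) and the standard library are available. Lean on these libraries where they do the work, as an engineer would, in place of code of your own. Each camera call takes 0.05 s, during which the arm holds its last target. There are 200 camera calls.

TASK

Put the screwdriver away: pick it up and press its handle down between the two pairs of spring clips on top of the white organiser, either way round, until it has snapped fully home in both pairs, then let go of it. The clips' height is not exactly known, so feel for the bottom and do not force it: never push with more than 30 N. Leave the pliers, the hammer and the spanner where they lie.

Things in the scene. Friction and masses are not known exactly. Their poses are not given: they have to be found in the camera images.
- screwdriver: Screwdriver, about 130 g. Round red handle 26 mm in diameter, 106 mm long between two octagonal collars (12 mm long, 28 mm across flats) that stop it rolling; 7 mm steel blade, tip 158 mm from the origin. Origin on the axis at the handle's middle, 14 mm above the counter at the start; x points to the blade's tip. Mass centre about 18 mm from the origin towards the tip.
- organiser: White plastic box fixed to the counter, 130 (x) by 200 (y) by 70 mm high; origin at the centre of its underside, z up. Its open front looks to -x, with a 64 mm high swing door, half open, reaching up to 0.2 m out; the door plays no part. On top stands a clip carriage: a plate 36 by 100 mm, its top nominally 90 mm above the counter, with two equal spring clips.
- clip_home (a point): Point midway between the clips at the nominal height of the handle's axis when home: 122 mm above the counter. The handle is to lie along the organiser's y, its middle here within 10 mm lengthwise. The carriage with all of both clips has been set up to 8 mm higher or lower and is fixed there: the true home height lies within 8 mm above or below this point and is not measured.
- clip_right (a point): Centre of the clip at the organiser's -y end, 36 mm from clip_home, at the nominal home height. Two sprung steel fingers, 12 mm wide along y, stand on the -x and +x sides: a flared mouth from 40 down to 26 mm wide, a throat 22.6 mm wide, below it a pocket for the 26 mm handle with a rigid floor, 13 mm below the home axis. Finger tops are 29 mm above the home axis.
- clip_left (a point): Centre of the equal clip at the organiser's +y end, 36 mm from clip_home; 60 mm of free room between the clips for a gripper's fingers. Pressing down: the handle meets the fingers about 23 mm above its true home, the push grows to some 4 to 10 N in the throat (17 to 7 mm above), then it snaps and the push drops to almost nothing until the rigid floor at home.
- finger_right_near (a joint): Finger of the clip at the organiser's -y end, on its -x side (hinge angle, rad). 0 when relaxed (also when empty); 0.04 to 0.05 with the handle in the throat, under 0.02 once it is home and let go. Spring 2 N m/rad.
- finger_right_far (a joint): Finger of the clip at the organiser's -y end, on its +x side (rad). 0 when relaxed (also when empty); 0.04 to 0.05 with the handle in the throat, under 0.02 once it is home and let go. Spring 2 N m/rad.
- finger_left_near (a joint): Finger of the clip at the organiser's +y end, on its -x side (rad). 0 when relaxed (also when empty); 0.04 to 0.05 with the handle in the throat, under 0.02 once it is home and let go. Spring 2 N m/rad.
- finger_left_far (a joint): Finger of the clip at the organiser's +y end, on its +x side (rad). 0 when relaxed (also when empty); 0.04 to 0.05 with the handle in the throat, under 0.02 once it is home and let go. Spring 2 N m/rad.
- pliers: Bystander: pliers, 170 mm long, blue steel handles, lying flat, 18 mm high. Origin on the counter under the pivot.
- hammer: Bystander: small claw hammer, 260 mm long, wooden grip, lying on the counter beyond the organiser. Origin on its underside.
- spanner: Bystander: chrome adjustable spanner, 190 mm long, 12 mm high, lying flat. Origin on its underside, in the handle, 28 mm short of the head.

How it is judged:
By the outcome, as a careful person would: the job done as asked, in the order asked, and still so for the second after the job is handed in, with the robot touching nothing.
It also fails if it takes over 64 s, if anything falls off the work surface, if the arm or the gripper's body presses on something with over 40 N, if the wrist force passes 120 N, or if a joint passes its speed limit or range.

## Working session

There is one attempt and no reset: what is moved stays moved. The work goes in short steps, each a Python script; the robot and the scene stay as the last script left them, time stands still between calls to the robot, and variables do not carry over. Pictures are saved under pics/ and viewed, at most 10 in all, crops included, and the job is handed in when it is done.

```bash
mkdir -p pics; python3 - <<'E'
from bench import ctrl
import cv2,numpy as np
for n in ("scene","side"):
    s=ctrl.snapshot(n); cv2.imwrite(f"pics/{n}0.png",s["pixels"]); print(n,s["camera_matrix"].tolist(),np.round(s["T"],4).tolist())
s=ctrl.snapshot("wrist");print(np.round(s["mount"],4).tolist(),s["camera_matrix"].tolist())
print(ctrl.get_eef_rot(),ctrl.get_t(),ctrl.get_ft_force(),ctrl.get_width())
E
```

```text
scene [[449.9160837367179, 0.0, 322.2649483998943], [0.0, 449.9160837367179, 235.7256028003834], [0.0, 0.0, 1.0]] [[0.6324, 0.5037, -0.5886, 1206.4291], [0.7746, -0.4019, 0.4884, -405.1274], [0.0094, -0.7647, -0.6443, 778.1527], [0.0, 0.0, 0.0, 1.0]]
side [[477.25923154277467, 0.0, 317.4553493794698], [0.0, 477.25923154277467, 242.9102792965848], [0.0, 0.0, 1.0]] [[0.7266, -0.3708, 0.5784, 60.8294], [-0.687, -0.401, 0.606, -412.1151], [0.0072, -0.8377, -0.5461, 593.2227], [0.0, 0.0, 0.0, 1.0]]
[[-0.0007, -0.9538, -0.3006, 76.9439], [1.0, -0.0005, -0.0008, 0.1516], [0.0006, -0.3006, 0.9538, -134.9525], [0.0, 0.0, 0.0, 1.0]] [[389.4425290528039, 0.0, 310.46854611729003], [0.0, 389.4425290528039, 237.56478655491543], [0.0, 0.0, 1.0]]
[ 1.10604655e-01  9.93863944e-01 -1.03368361e-03 -5.99724624e-05] 0.15 [ 0.53237163  1.04201174 -0.34223509] 85.54962474268036
```

View pics/scene0.png

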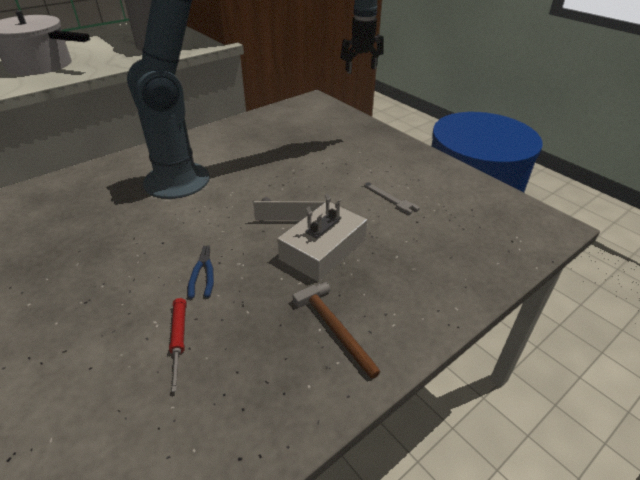

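View pics/side0.png

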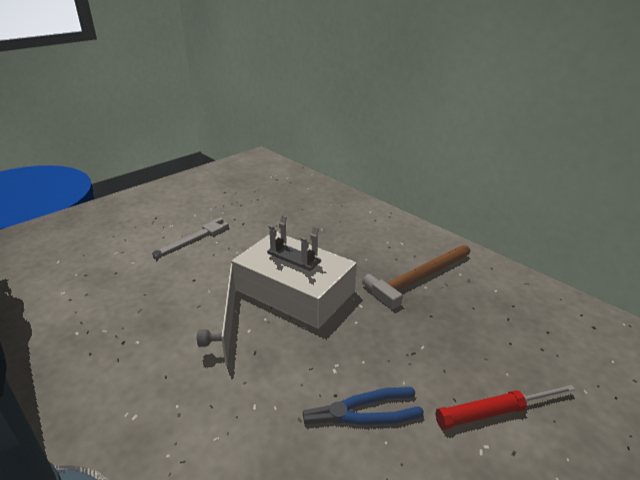

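Scene: the screwdriver handle runs (179,300)→(178,350) with its tip at (174,391), and the organiser top is around (279,239)–(366,227). Side: the handle runs (441,420)→(522,400) with its tip at (573,388), and the organiser top corners are at (233,262), (318,298), (356,262) and (270,235).

```bash
cat > h.py <<'E'
from bench import ctrl
import cv2,numpy as np
from scipy.spatial.transform import Rotation as R
def pose():
    T=np.eye(4);T[:3,:3]=R.from_quat(ctrl.get_eef_rot()).as_matrix();T[:3,3]=ctrl.get_ee_pos();return T
def shot(n,f=None):
    P=pose(); s=ctrl.snapshot(n); K=s["camera_matrix"]; T=s["T"] if n!="wrist" else P@s["mount"]
    if f: cv2.imwrite("pics/"+f,s["pixels"]); np.savez("pics/"+f+".npz",K=K,T=T)
    return s["pixels"],K,T
def ray(u,v,z,K,T):
    d=T[:3,:3]@np.linalg.inv(K)@[u,v,1]; o=T[:3,3]; return o+d*(z-o[2])/d[2]
def proj(p,K,T):
    c=T[:3,:3].T@(np.array(p)-T[:3,3]); q=K@c; return q[:2]/q[2]
def down(yaw): # tool z down, tool y (closing) axis at angle yaw in world
    y=np.array([np.cos(yaw),np.sin(yaw),0]);z=np.array([0,0,-1.]);x=np.cross(y,z)
    return R.from_matrix(np.c_[x,y,z]).as_quat()
E
python3 - <<'E'
from h import *
pts={"scene":{14:[(179,300),(178,350),(174,391)],70:[(279,239),(318,262),(366,227),(330,205)]},
"side":{14:[(441,420),(522,400),(573,388)],70:[(233,262),(318,298),(356,262),(270,235)]}}
for n in pts:
    _,K,T=shot(n)
    for z in pts[n]:
        for p in pts[n][z]: print(n,z,p,ray(*p,z,K,T).round(0)[:2])
E
```

```text
scene 14 (179, 300) [ 481. -219.]
scene 14 (178, 350) [ 604. -280.]
scene 14 (174, 391) [ 684. -326.]
scene 70 (279, 239) [504.  42.]
scene 70 (318, 262) [626.  65.]
scene 70 (366, 227) [602. 239.]
scene 70 (330, 205) [474. 228.]
side 14 (441, 420) [ 487. -223.]
side 14 (522, 400) [ 604. -285.]
side 14 (573, 388) [ 682. -328.]
side 70 (233, 262) [453. 229.]
side 70 (318, 298) [498.  43.]
side 70 (356, 262) [623.  71.]
side 70 (270, 235) [564. 256.]
```

```bash
python3 - <<'E'
from h import *
d=np.deg2rad
ctrl.reach([545,146,300],down(d(12))); shot("wrist","org.png"); print(ctrl.get_joint_pos().round(2),ctrl.get_t())
ctrl.reach([542,-252,200],down(d(62))); shot("wrist","drv.png"); print(ctrl.get_joint_pos().round(2),ctrl.get_t())
for f in("org","drv"):
    im=cv2.imread(f"pics/{f}.png")
    print(f)
E
```

```text
[-0.91  0.19  0.65  1.76 -0.12  1.23 -0.01] 2.5667
[-0.26  0.41  0.78  1.79 -0.32  1.07  1.72] 4.1417
org
drv
```

View pics/org.png

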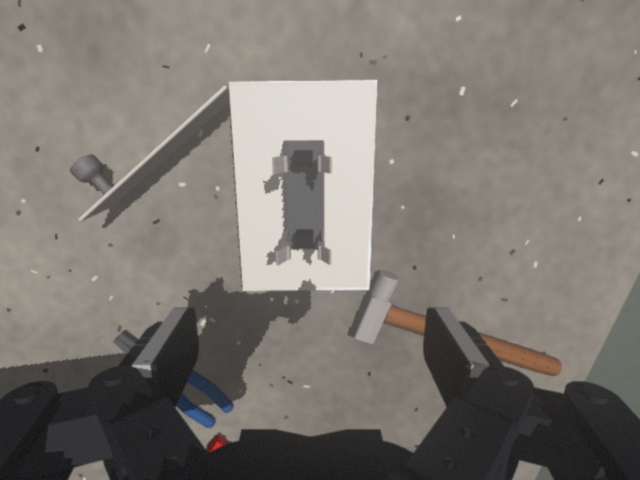

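View pics/drv.png

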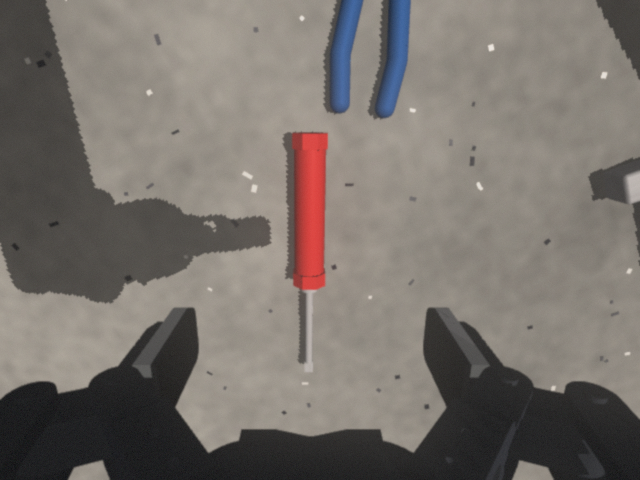

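Organiser view: the box-top corners are at (230,81), (377,79), (372,290) and (243,291), with the clip pairs at about (302,164) and (303,253). Driver view: the handle runs from (310,132) to (310,290), tip at (308,371), and the pliers are well clear.

```bash
python3 - <<'E'
from h import *
o=np.load("pics/org.png.npz");K,T=o["K"],o["T"]
c=np.array([ray(*p,70,K,T)[:2] for p in[(230,81),(377,79),(372,290),(243,291)]]);print(c.round(1),c.mean(0))
ex=(c[1]-c[0])+(c[2]-c[3]);ey=(c[0]-c[3])+(c[1]-c[2]);print(np.rad2deg(np.arctan2(ex[1],ex[0])),np.rad2deg(np.arctan2(-ey[0],ey[1])))
for p in[(279,164),(325,164),(283,253),(322,254)]:print(ray(*p,146,K,T))
for p in[(283,141),(323,141)]:print("plate",ray(*p,90,K,T))
o=np.load("pics/drv.png.npz");K,T=o["K"],o["T"]
im=cv2.imread("pics/drv.png").astype(int)
m=((im[...,2]>120)&(im[...,1]<90)).astype(np.uint8)
n,l,st,ce=cv2.connectedComponentsWithStats(m);i=1+st[1:,4].argmax();print(st[i],ce[i])
v,u=np.nonzero(l==i)
P=np.array([ray(a,b,18,K,T)[:2] for a,b in zip(u,v)])
r=cv2.minAreaRect(P.astype(np.float32));print(r)
w=np.linalg.svd(P-P.mean(0),full_matrices=False)[2][0];w*=np.sign(w[0]);print(w,np.rad2deg(np.arctan2(w[1],w[0])))
print("tip",ray(308,371,14,K,T), "tip->org",ray(308,371,14,K,T)[:2]-158*w)
E
```

```text
[[453.6 236.1]
 [578.4 264.6]
 [625.8  69.2]
 [496.7  40.3]] [538.64686283 152.54669524]
12.767554662936664 13.033124237430735
[512.76604209 184.83860027 146.        ]
[545.74460588 191.94734686 146.        ]
[528.80130293 117.41120746 146.        ]
[558.98139576 123.06079593 146.        ]
plate [509.49816823 197.36642808  90.        ]
plate [543.14855109 204.62019253  90.        ]
[ 292  133   35  157 4513] [309.76002659 208.27808553]
((545.6852416992188, -253.59393310546875), (27.440256118774414, 134.3551483154297), 61.90119934082031)
[ 0.88245774 -0.47039168] -28.059724616549396
tip [ 683.0793903  -327.38675408   14.        ] tip->org [ 543.65106734 -253.06486795]
```

```bash
python3 - <<'E'
from h import *
d=np.deg2rad
q=down(d(61.9))
ctrl.reach([544.5,-253.3,90],q)
g=ctrl.movel([544.5,-253.3,10],q,speed=60,guard=8)
print(g,ctrl.get_ee_pos(),ctrl.get_ft_force())
ctrl.move_gripper(15,110);print(ctrl.get_width(),ctrl.get_grip_force(),ctrl.get_ft_force(),ctrl.get_t())
ctrl.movel([544.5,-253.3,240],q,speed=150)
print(ctrl.get_width(),ctrl.get_grip_force(),ctrl.get_ft_force(),ctrl.get_moment())
ctrl.reach([537.4,152.8,240],down(d(12.9)))
ctrl.hold(.3)
print(ctrl.get_ee_pos(),ctrl.get_ft_force(),ctrl.get_t())
shot("wrist","held.png");shot("side","held_s.png")
a=cv2.imread("pics/held.png");b=cv2.imread("pics/held_s.png")
cv2.imwrite("pics/held2.png",np.hstack([cv2.resize(a,(400,300)),b[60:360,120:520]]))
E
```

```text
False [ 544.89852786 -253.53512552   10.47999455] [ 0.71629398 -0.00092262 -0.60301412]
22.395857665483074 107.78529524803162 [-1.54036253  1.61366281  4.02225292] 6.7417
22.53851077753062 107.95910954475403 [-0.42402725  0.0628906  -1.22075113] [ 0.02830172  0.05259555 -0.03795354]
[537.70670107 151.86878599 240.08032408] [ 0.73064821  1.5460409  -0.8002262 ] 10.225
```

View pics/held2.png

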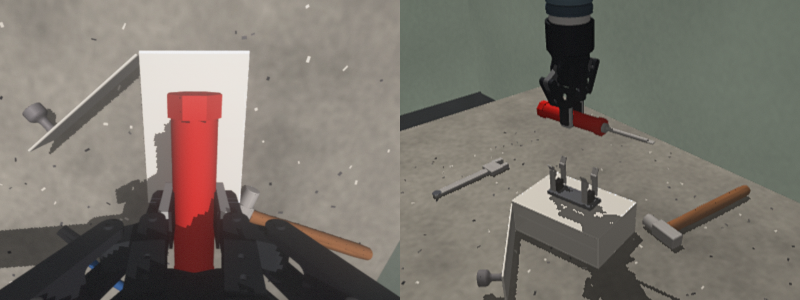

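The driver is held level-looking above the clips; in full side-image pixels its butt is at about (261,168), front collar (326,188) and tip (372,201). I'll check tilt and lengthwise offset.

```bash
python3 - <<'E'
from h import *
P=pose();p0=P[:3,3];y=P[:3,1];a=np.deg2rad(12.9-90);w=np.array([np.cos(a),np.sin(a),0]);n=np.array([-w[1],w[0],0])
print(y,p0)
def pl(u,v,f):
    o=np.load(f"pics/{f}.npz");K,T=o["K"],o["T"];d=T[:3,:3]@np.linalg.inv(K)@[u,v,1];o=T[:3,3]
    X=o+d*(n@(p0-o))/(n@d);return (w@(X-p0)).round(1),(X-p0)[2].round(1)
for q in[(261,168),(326,188),(372,201)]:print(pl(*q,"held_s.png"))
im=cv2.imread("pics/held_s.png")[130:220,220:420];cv2.imwrite("pics/z.png",cv2.resize(im,(800,360),interpolation=cv2.INTER_CUBIC))
E
```

```text
[9.74946960e-01 2.22437451e-01 8.03559845e-05] [537.55826258 152.33161712 240.02271533]
(np.float64(-66.5), np.float64(4.7))
(np.float64(69.5), np.float64(4.2))
(np.float64(153.9), np.float64(5.8))
```

View pics/z.png

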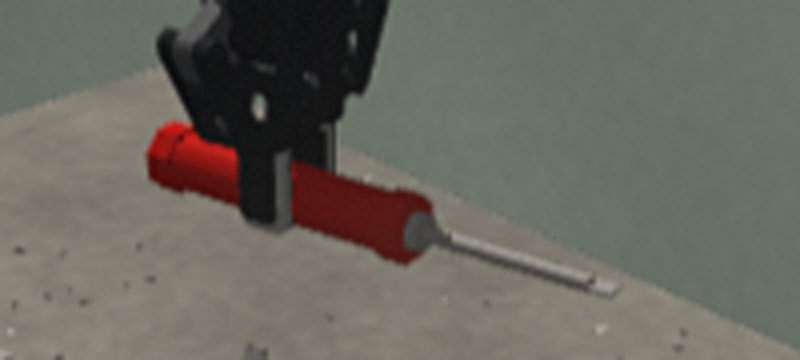

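Grip is level, axis about 4 mm above the TCP, centred to within ~2 mm. Pressing down in guarded segments.

```bash
python3 - <<'E'
from h import *
x,y=537.4,152.8; q=down(np.deg2rad(12.9))
print(ctrl.movel([x,y,160],q,speed=80,guard=12)); ctrl.hold(.3)
f0=np.array(ctrl.get_ft_force()); print(f0,ctrl.get_ee_pos())
z=160; 
while z>106:
    z-=2
    push=max(0,ctrl.get_ft_force()[2]-f0[2])
    g=ctrl.movel([x,y,z],q,speed=12,guard=max(4,20-push))
    f=np.array(ctrl.get_ft_force())-f0
    print(z,ctrl.get_ee_pos().round(1),f.round(1),np.round(ctrl.get_moment(),2))
    if g or f[2]>18: print("stop",g);break
print(ctrl.get_t())
E
```

```text
False
[-0.413936    0.99764666 -0.62630134] [537.59401078 152.94174291 160.34888404]
158 [537.2 152.8 157.8] [-0.3 -0.8 -1.3] [ 0.03 -0.01  0.  ]
156 [537.3 152.8 155.8] [ 0.9 -0.7 -0.2] [ 0.02 -0.01  0.03]
154 [537.3 152.8 153.9] [ 0.7 -0.6 -0.5] [0.01 0.   0.04]
152 [537.3 152.8 151.9] [-0.6 -0.8 -1.1] [ 0.02 -0.01  0.02]
150 [537.3 152.8 149.9] [ 1.4 -0.5 -0.4] [0.06 0.   0.02]
148 [537.3 152.8 147.9] [ 0.1 -0.8 -1.4] [-0.   -0.02 -0.  ]
146 [537.3 152.8 145.9] [ 0.7 -1.9 -0.8] [-0.01  0.02 -0.04]
144 [537.3 152.8 143.9] [ 0.7 -1.5 -0.4] [ 0.06  0.01 -0.09]
142 [537.3 152.8 141.9] [-0.6 -0.6 -1.1] [ 0.04 -0.07 -0.03]
140 [537.3 152.8 139.9] [ 0.3 -1.4 -1.1] [ 0.03 -0.04  0.02]
138 [537.3 152.8 137.9] [-0.2 -1.2 -1.1] [0.03 0.   0.03]
136 [537.4 152.8 135.9] [ 0.2 -0.1 -0.6] [-0.    0.   -0.06]
134 [537.5 152.8 134.2] [ 0.5 -0.2  1.3] [0.01 0.13 0.  ]
132 [537.6 152.8 132.1] [-0.1 -0.6  2.2] [-0.08  0.16 -0.03]
130 [537.4 152.8 129.8] [-0.3 -1.2  3.2] [ 0.02  0.09 -0.03]
128 [537.4 152.8 127.8] [ 0.3 -0.9  2.3] [-0.02  0.05  0.03]
126 [537.4 152.8 125.9] [-0.2 -1.   2.2] [-0.   0.1  0. ]
124 [537.4 152.8 123.9] [ 0.4 -1.5  3.2] [0.   0.07 0.01]
122 [537.5 152.8 121.9] [-0.  -1.6  4.8] [-0.02  0.13 -0.01]
120 [537.3 152.8 119.6] [ 0.7 -1.5  2. ] [ 0.07 -0.07  0.  ]
118 [537.2 152.8 117.4] [ 1.3 -0.2 -1. ] [ 0.05 -0.26 -0.06]
116 [537.1 152.8 115.5] [ 1.5 -0.9 -2.9] [ 0.05 -0.28  0.04]
114 [537.5 152.8 114.4] [-0.3 -1.7  2.4] [-0.03  0.06 -0.01]
112 [537.6 152.8 114.4] [-0.2 -0.7  5.7] [-0.05  0.19 -0.01]
stop True
19.275
```

Contact came at TCP z≈137, the snap below 120, and the rigid floor at 114.4, which fits a 23 mm travel. One gentle confirming press, then release.

```bash
python3 - <<'E'
from h import *
x,y=537.4,152.8; q=down(np.deg2rad(12.9))
g=ctrl.movel([x,y,111],q,speed=8,guard=12);print(g,ctrl.get_ee_pos(),ctrl.get_ft_force())
p=ctrl.get_ee_pos();ctrl.movel([x,y,p[2]],q,speed=10);print(ctrl.get_ft_force())
ctrl.move_gripper(60);ctrl.hold(.3);print(ctrl.get_width(),ctrl.get_ft_force())
print(ctrl.movel([x,y,300],q,speed=100,guard=10),ctrl.get_ee_pos());ctrl.hold(.5)
a,_,_=shot("wrist","end.png");b,_,_=shot("side","end_s.png");print(ctrl.get_t())
cv2.imwrite("pics/end2.png",np.hstack([a[40:340,140:540],cv2.resize(b[200:350,200:400],(400,300),interpolation=cv2.INTER_CUBIC)]))
E
```

```text
True [537.56585883 152.83099695 114.33880053] [-0.30140253 -0.18026652  4.94396084]
[-0.04933922  0.53273016  2.0058693 ]
60.12325531541377 [ 0.76219715  0.78778247 -0.70162828]
False [537.03530203 152.7156333  299.37266039]
23.1417
```

View pics/end2.png

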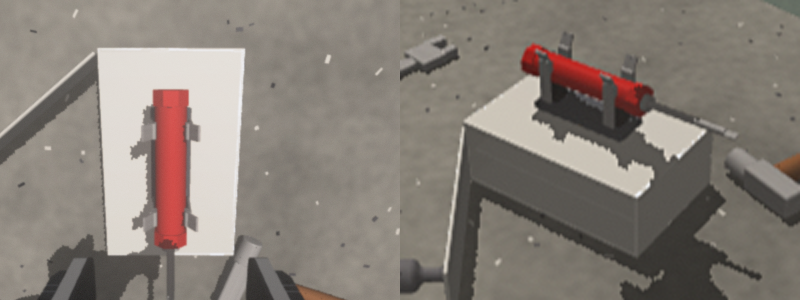

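The driver lies in both clips with the gripper clear; in full side pixels the butt is at about (263,230), front collar (324,251) and tip (367,267). Checking level, height and centring.

```bash
python3 - <<'E'
from h import *
p0=np.array([537.4,152.8,0]);a=np.deg2rad(12.9-90);w=np.array([np.cos(a),np.sin(a),0]);n=np.array([-w[1],w[0],0])
o=np.load("pics/end_s.png.npz");K,T=o["K"],o["T"]
for q in[(263,230),(324,251),(367.5,267)]:
    d=T[:3,:3]@np.linalg.inv(K)@[*q,1];c=T[:3,3];X=c+d*(n@(p0-c))/(n@d);print((w@(X-p0)).round(1),X[2].round(1))
E
```

```text
-70.6 115.4
68.3 119.9
155.7 120.7
```

```bash
python3 -c "
from bench import ctrl
print(ctrl.hand_in())"
```

```text
the job is handed in; nothing more can be done
None
```

The screwdriver is pressed home in both clip pairs and released, with the push cut off well below 30 N and the pliers, hammer and spanner left alone. The job was handed in at about 23 s; the force profile and final picture support full seating, but I did not read the clip joint angles.

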